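# Feed two lifting lugs down the gravity chute of a welding bench

## Task

Feed both red-brown steel lifting lugs to the welder through the gravity chute: set each one flat on its base in the flared upper mouth of the trough, with the long bare toe of its base pointing downhill and the eye plate trailing, and let it slide. The first one must end home against the stop with its toe under the yellow hold-down strip, the second, also toe first, closed up right behind it. Leave the spray can, the chipping hammer and the wire brush where they are.

Things in the scene. Friction and masses are not known exactly. Their poses are not given: they have to be found in the camera images.
- lug_a: steel lifting lug, red-brown primer (0.7 kg): base plate 110 x 60 x 8 mm, with an upright eye plate 12 mm thick standing lengthwise on its middle line, set back to one end (the heel), which leaves 49 mm of bare base at the other (the toe). Origin: centre of the base's underside; x along the base to the toe (toe edge at +55 mm), y across, z up. Starts flat on the bench at any yaw.
- lug_b: the other lifting lug, the same as lug_a in every respect
- lug_a_eye (a point): centre of the 22 mm eye hole in lug_a's eye plate: at x = -22, z = 53 mm in the lug's frame, whose axes it shares. The eye plate runs from x = -50 to +6 mm, is 12 mm thick along y and rises to a round top 81 mm above the underside. To be gripped across its thickness, from above.
- lug_b_eye (a point): the same point on lug_b
- lug_a_toe (a point): middle of lug_a's toe edge at the underside (x = +55 mm in the lug's frame)
- lug_b_toe (a point): middle of lug_b's toe edge at the underside (x = +55 mm in the lug's frame)
- trough: steel trough of the gravity chute, fixed, on a grey frame, sloping 25 degrees. Origin: on the floor's middle line at the face of the yellow end stop, 50 mm above the bench. x points downhill along the floor, y across, z square to the floor. Floor: x = -480 mm (open upper end) to 0. It is slippery (friction about 0.2): a lug let go on it slides down at once.
- stop (a point): same point and axes as the trough's origin. A yellow hold-down strip crosses above the floor from x = -36 mm to the stop, 5 mm thick, its underside 20 mm above the floor: a lug's toe slips under it, an eye plate does not.
- mouth (a point): on the trough floor, middle line, 385 mm up the slope from the stop, axes as the trough's: a good place for a lug's origin when it is let go. Side walls: 20 mm high, 6 mm thick, 70 mm apart inside from x = -340 mm to the stop; above that they flare to 106 mm apart at x = -480 mm.
- spray_can: bystander: upright white and green spray can with a red nozzle, 60 mm across, 186 mm tall; origin at the centre of its foot. It stands in one of three places which it and the lugs share.
- chipping_hammer: bystander: welder's chipping hammer lying on the bench, 250 mm long; x along its shaft to the head
- wire_brush: bystander: wooden wire brush lying bristles up, 280 mm long, 36 mm high; x along it
Mind the look-alikes: they are no part of the job. Leave any blue look-alike of the lug_a alone. What is shaped like the lug_b but orange is not meant.

How it is judged:
By the outcome, as a careful person would: the job done as asked, in the order asked, and still so for the second after the job is handed in, with the robot touching nothing.
It also fails if it takes over 64 s, if anything falls off the work surface, if the arm or the gripper's body presses on something with over 40 N, if the wrist force passes 120 N, or if a joint passes its speed limit or range.

## Robot

A 6-joint arm with a two-finger parallel gripper is mounted at the origin on the work surface. World frame = base frame: x ahead of the robot, y to its left, z up, the work surface at z = 0. Lengths are in m, angles in rad, forces in N, time in s.
With the tool pointing down it reaches from about 0.375 to 0.975 m from the base axis. Payload 3.8 kg.
Tool frame: the origin (TCP) lies at the very end of the fingers, on their centre line; the grasp point (between the pads) lies behind it (bot.tcp_to_grasp is the y of the grasp point in the tool frame, in m); y points along the fingers, z is the direction in which the jaws open and shut, and the axes are right-handed (so a half turn about y gives the same grasp; the last joint's range is limited). The gripper opens to 85 mm and grips with 20 to 120 N. Pads are 22 mm wide; open, the fingers measure 114 mm over their backs; the gripper's body (76 mm by 85 mm) begins 54 mm behind the grasp point. The pads swing forward as they close: fully open they stand 13 mm farther back than shut.
Start: joints at [1.163, 0.264, 1.604, -0, 1.274, -0.037], TCP at [0.245, 0.629, 0.231] pointing down, gripper open.
Joint ranges: [-2.63, 2.63], [-0.94, 2.18], [0.31, 2.57], [-1.31, 4.45], [0, 2.66], [-2.55, 2.55]. Speed limits (rad/s): [2.57, 2.57, 3.14, 3.14, 3.14, 3.14].

## Interface

Orientations are given as a rotation vector (axis times angle).
In Python, from workcell import bot, optics, workorder gives the robot as it stands.
- The arm moves only by the shell command python3 -m handwheel 'ROWS' [FORCE]. ROWS is JSON, a list of rows, each a list of 7 numbers: the shift along the tool's x, y, z in m, then the turn, a rotation vector about the tool's x, y, z in rad, then the opening, from 0 (shut) to 1 (fully open). A call has 1 to 8 rows; each row shifts and turns the commanded pose from where the row before left it, along the tool's axes as they then stand; what a row does not reach is not made up. A row lasts 1/8 s, in which the tool goes at most 62.5 mm and 10.7 degrees, less where a joint would pass 70% of its speed; a pose out of reach is approached as far as the arm can. A call with a gripper value outside its range is refused whole. The fingers move at their own pace and stop on an object; FORCE is the grip in N (left out, the last holds). Time passes only in rows, so rows that do not move let the fingers close. It gives the time, the measured TCP pose, the force and the opening at its end, in the units of the state.
- bot.read_state(): the state, without advancing time (a new reading comes with each control period).
- optics.read_camera(name): name is "side" or "top" or "wrist"; returns a dict with "image" (420x560x3 uint8, red, green, blue), "z_map" (420x560 float32, m along the optical axis (not along the pixel's ray), 0 where there is no reading), "mtx" (3x3 intrinsics, pixels), "world_from_camera" (4x4, takes a point from camera to world coordinates); the wrist camera has in their place "hand_eye" (4x4, takes a point from camera to tool coordinates, whose origin is the TCP and whose axes are the tool frame's). Camera axes: x right, y down, z forward; pixel columns grow to the right and rows downward; lengths in m; the calibration is good to about 2 mm. A picture is of the moment at which its call begins: read the wrist's pose just before it.
- workorder.finish_job(): hands the job in, once; it reports no verdict.
The state is a dict: "time": time; "q": joint angles; "joint_vel": joint speeds; "joint_torque": joint torques, N m; "tool_pos": TCP position; "tcp_rot": TCP orientation; "wrist_force": force on the tool from outside, world axes, zero at the start; "torque": the same for the moment, N m; "width": opening from 0.0 (shut) to 1.0 (fully open).
Only numpy, scipy, OpenCV 4.12 (cv2) and the standard library are available. Lean on these libraries where they do the work, as an engineer would, in place of code of your own. Each camera call takes 0.05 s, during which the arm holds its last target.

## Working session

There is one attempt and no reset: what is moved stays moved. The work goes in short steps, Python scripts to look and compute and a shell command to move; the robot and the scene stay as the last step left them, time stands still between calls to the robot, and variables do not carry over. Pictures are saved under pics/ and viewed, and the job is handed in when it is done.

```bash
ls; mkdir -p pics
python3 - <<'E'
from workcell import bot, optics, workorder
import cv2,numpy as np
print(bot.read_state()); print(bot.tcp_to_grasp)
for n in("top","side","wrist"):
    c=optics.read_camera(n); np.savez(f"pics/{n}0.npz",**c)
    cv2.imwrite(f"pics/{n}0.png",c["image"][:,:,::-1]); print(n,c["mtx"].round(1).tolist(),[ (k,c[k].round(3).tolist()) for k in c if k in("world_from_camera","hand_eye")])
E
```

```text
pics
{'time': 0.0, 'q': array([ 1.16309102e+00,  2.64777454e-01,  1.60539787e+00, -3.54492125e-05,
        1.27371306e+00, -3.68999845e-02]), 'joint_vel': array([-4.76665459e-04, -7.86327863e-04, -7.13790226e-04, -4.26558491e-06,
        1.61407710e-03, -5.98780881e-04]), 'joint_torque': array([ 1.72998880e-03, -5.15129578e+01, -3.67305958e+01,  9.75316084e-05,
        1.30109995e-02,  6.77288114e-06]), 'tool_pos': array([0.24431277, 0.62843142, 0.22993278]), 'tcp_rot': array([-1.55340014,  0.29138296, -0.29063608]), 'wrist_force': array([ 0.44008812, -0.65125466, -0.79351939]), 'torque': array([ 0.03968301,  0.02679018, -0.02308952]), 'width': 0.9992573948533615}
-0.0187
top [[469.5, 0.0, 290.9], [0.0, 469.5, 204.9], [0.0, 0.0, 1.0]] [('world_from_camera', [[-0.016, -0.996, 0.086, 0.395], [-1.0, 0.017, 0.01, -0.031], [-0.012, -0.086, -0.996, 1.422], [0.0, 0.0, 0.0, 1.0]])]
side [[425.4, 0.0, 280.6], [0.0, 425.4, 213.4], [0.0, 0.0, 1.0]] [('world_from_camera', [[1.0, -0.001, 0.016, 0.473], [-0.014, -0.582, 0.813, -1.032], [0.008, -0.814, -0.581, 0.844], [0.0, 0.0, 0.0, 1.0]])]
wrist [[298.1, 0.0, 278.7], [0.0, 298.1, 211.6], [0.0, 0.0, 1.0]] [('hand_eye', [[-0.0, 0.949, 0.316, -0.081], [0.0, -0.316, 0.949, -0.143], [1.0, 0.0, -0.0, -0.0], [0.0, 0.0, 0.0, 1.0]])]
```

View pics/top0.png

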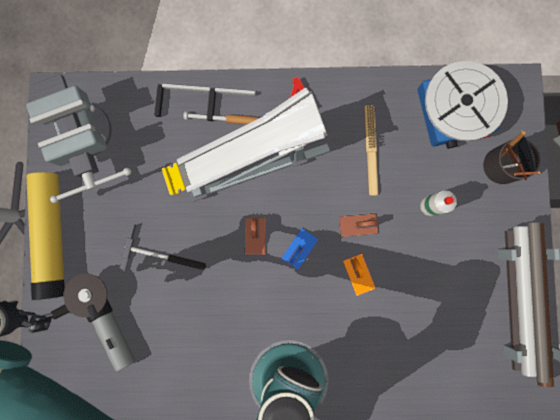

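View pics/side0.png

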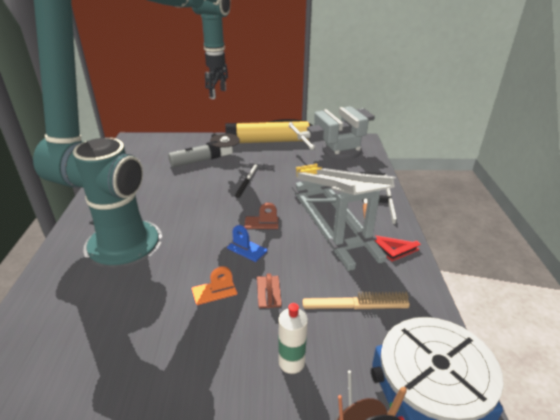

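View pics/wrist0.png

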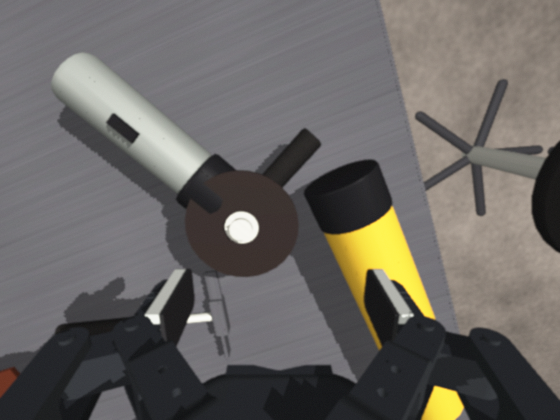

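Candidates (top image): red-brown lugs at (256,234) and (359,224); blue look-alike (300,248), orange (359,274). By colour I choose the two red-brown ones, and check them in a crop while measuring.

```bash
cat > h.py <<'E'
import numpy as np,cv2
from scipy.spatial.transform import Rotation as R
def cloud(c,T=None):
    T=c["world_from_camera"] if T is None else T
    z=c["z_map"].astype(float);v,u=np.mgrid[:z.shape[0],:z.shape[1]];K=c["mtx"]
    P=np.stack([(u-K[0,2])/K[0,0]*z,(v-K[1,2])/K[1,1]*z,z],-1)
    return P@T[:3,:3].T+T[:3,3]
E
python3 - <<'E'
from h import *
for n in("top","side"):
    c=np.load(f"pics/{n}0.npz");im=c["image"];P=cloud(c);hsv=cv2.cvtColor(im,cv2.COLOR_RGB2HSV)
    m=((hsv[...,0]<10)|(hsv[...,0]>172))&(hsv[...,1]>90)&(hsv[...,2]>40)
    N,l,s,ce=cv2.connectedComponentsWithStats(m.astype(np.uint8))
    for i in range(1,N):
        if s[i,4]<60: continue
        k=(l==i)&(c["z_map"]>0);p=P[k]
        if len(p)==0 or p[:,2].max()>.3 or np.abs(p).max()>2: continue
        print(n,ce[i].round(),s[i,4],im[l==i].mean(0).round(),hsv[l==i].mean(0).round(),p.min(0).round(3),p.max(0).round(3))
        b=p[(p[:,2]<.025)]; t=p[p[:,2]>.045]
        r=cv2.minAreaRect(b[:,:2].astype(np.float32)*1000); print("  base",r, cv2.boxPoints(r).round().tolist())
        if len(t)>5: print("  top",t.mean(0).round(4),len(t), np.linalg.svd(t[:,:2]-t[:,:2].mean(0),full_matrices=False)[2][0])
c=np.load("pics/top0.npz");cv2.imwrite("pics/crop1.png",cv2.resize(c["image"][195:300,225:395,::-1],None,fx=4.5,fy=4.5,interpolation=2))
P=cloud(c)
for u,v in[(200,300),(400,300)]:print(P[v,u])
E
```

```text
top [296.  86.] 165 [199.  59.  53.] [ 22. 184. 199.] [ 0.772 -0.063 -0.007] [ 0.915 -0.019  0.265]
  base ((882.730712890625, -32.451812744140625), (43.70392990112305, 57.801719665527344), 31.540849685668945) [[849.0, -19.0], [879.0, -69.0], [916.0, -46.0], [886.0, 4.0]]
top [517. 161.] 137 [80. 49. 37.] [  8. 138.  80.] [ 0.574 -0.774 -0.003] [ 0.677 -0.616  0.223]
  base ((621.7797241210938, -714.0560302734375), (116.22698211669922, 48.27896499633789), 51.138710021972656) [[567.0, -744.0], [604.0, -774.0], [677.0, -684.0], [639.0, -654.0]]
  top [ 0.616  -0.6426  0.1323] 117 [-0.85697341 -0.51536062]
top [449. 200.] 62 [204.  55.  48.] [  1. 193. 204.] [ 0.499 -0.456  0.155] [ 0.52  -0.424  0.191]
  base ((0.0, 0.0), (0.0, 0.0), 0.0) [[0.0, 0.0], [0.0, 0.0], [0.0, 0.0], [0.0, 0.0]]
  top [ 0.5077 -0.4351  0.1817] 62 [-0.21283768  0.97708757]
top [358. 225.] 697 [160.  99.  78.] [  8. 130. 160.] [ 0.42  -0.275 -0.004] [ 0.485 -0.162  0.083]
  base ((453.54010009765625, -218.1066436767578), (59.350791931152344, 112.489990234375), 4.099103927612305) [[420.0, -164.0], [428.0, -276.0],
[... 1320 characters left out ...]
539  0.0685] 100 [ 0.11099914 -0.9938205 ]
side [293. 309.] 132 [206.  84.  80.] [  1. 156. 206.] [ 0.501 -0.45  -0.004] [ 0.535 -0.254  0.187]
  base ((521.4020385742188, -260.7961730957031), (26.497961044311523, 14.86715030670166), 7.365312099456787) [[507.0, -255.0], [509.0, -270.0], [535.0, -266.0], [534.0, -252.0]]
  top [ 0.5115 -0.442   0.1802] 123 [-0.05458172 -0.99850931]
side [361. 408.] 440 [99. 67. 53.] [  9. 120.  99.] [ 0.573 -0.66   0.112] [ 0.67  -0.619  0.223]
  base ((0.0, 0.0), (0.0, 0.0), 0.0) [[0.0, 0.0], [0.0, 0.0], [0.0, 0.0], [0.0, 0.0]]
  top [ 0.6214 -0.6377  0.1536] 438 [0.93425286 0.35661128]
[0.23597145 0.26067732 0.00045107]
[ 0.22740595 -0.33611089  0.00185079]
```

View pics/crop1.png

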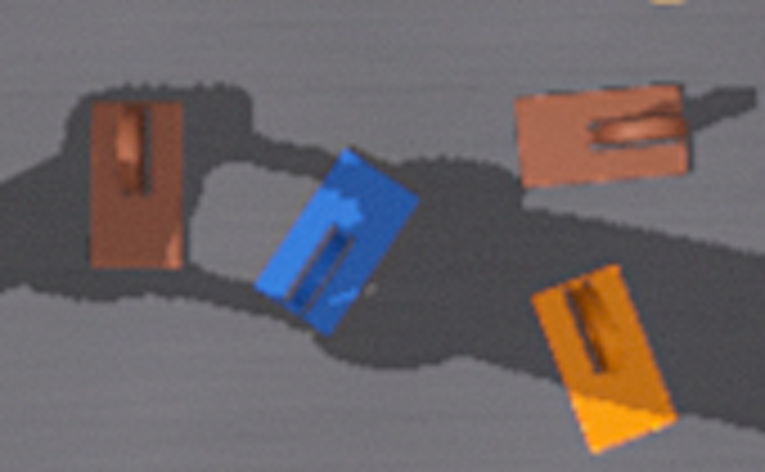

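The crop confirms it: both red-brown lugs are clear of the blue and orange ones. Left lug's toe points to image bottom (world −x, yaw ≈180°); right lug's toe points to image left (+y, yaw ≈94°). Now the trough.

Run:
```python
from h import *
for n in("top","side"):
    c=np.load(f"pics/{n}0.npz");im=c["image"];P=cloud(c);hsv=cv2.cvtColor(im,cv2.COLOR_RGB2HSV)
    roi=np.zeros(im.shape[:2],bool)
    if n=="top": roi[80:205,150:335]=1
    else: roi[155:200,285:400]=1
    w=roi&(hsv[...,1]<35)&(hsv[...,2]>170)&(c["z_map"]>0)
    p=P[w]; p=p[p[:,2]>.04]
    # plane fit RANSAC-ish
    best=None;rng=np.random.default_rng(0)
    for _ in range(500):
        a=p[rng.choice(len(p),3,replace=False)];nn=np.cross(a[1]-a[0],a[2]-a[0]);L=np.linalg.norm(nn)
        if L<1e-3:continue
        nn/=L;nn*=np.sign(nn[2]);k=abs((p-a[0])@nn)<.003
        if best is None or k.sum()>best.sum():best=k
    q=p[best];m=q.mean(0);nn=np.linalg.svd(q-m,full_matrices=False)[2][2];nn*=np.sign(nn[2])
    print(n,len(p),len(q),"slope",np.degrees(np.arccos(nn[2])),"downhill az",np.degrees(np.arctan2(nn[1],nn[0])),m)
    r=cv2.minAreaRect((q[:,:2]*1000).astype(np.float32));print(r,cv2.boxPoints(r).round().tolist())
    y=roi&(hsv[...,0]>20)&(hsv[...,0]<35)&(hsv[...,1]>120)&(c["z_map"]>0)
    yp=P[y];r=cv2.minAreaRect((yp[:,:2]*1000).astype(np.float32));print("yel",r,cv2.boxPoints(r).round().tolist(),yp.min(0),yp.max(0))
c=np.load("pics/top0.npz");cv2.imwrite("pics/crop2.png",cv2.resize(c["image"][75:205,150:335,::-1],None,fx=4.2,fy=4.2,interpolation=2))
```

```text
top 5643 3089 slope 24.9209746571962 downhill az 109.22516213627576 [0.67855119 0.06637801 0.17578912]
((669.6080932617188, 96.89459228515625), (117.96830749511719, 399.10626220703125), 16.912094116210938) [[555.0, 271.0], [671.0, -111.0], [784.0, -77.0], [668.0, 305.0]]
yel ((602.2711181640625, 325.6250305175781), (101.7283706665039, 50.12788391113281), 17.68611717224121) [[546.0, 334.0], [561.0, 286.0], [658.0, 317.0], [643.0, 365.0]] [ 0.54783636  0.28862613 -0.00154326] [0.64372599 0.36304624 0.09198055]
side 720 400 slope 24.88069797882579 downhill az 109.7990806493935 [0.7160217  0.00208488 0.2074872 ]
((659.2904052734375, 99.66958618164062), (113.541259765625, 425.7025451660156), 21.25376319885254) [[529.0, 277.0], [684.0, -119.0], [789.0, -78.0], [635.0, 319.0]]
yel ((601.5701293945312, 391.66986083984375), (214.8682861328125, 79.60755157470703), 85.9920654296875) [[554.0, 287.0], [634.0, 282.0], [649.0, 496.0], [569.0, 502.0]] [ 0.55683573  0.28598123 -0.00379356] [0.64810097 0.49689993 0.09194191]
```

View pics/crop2.png

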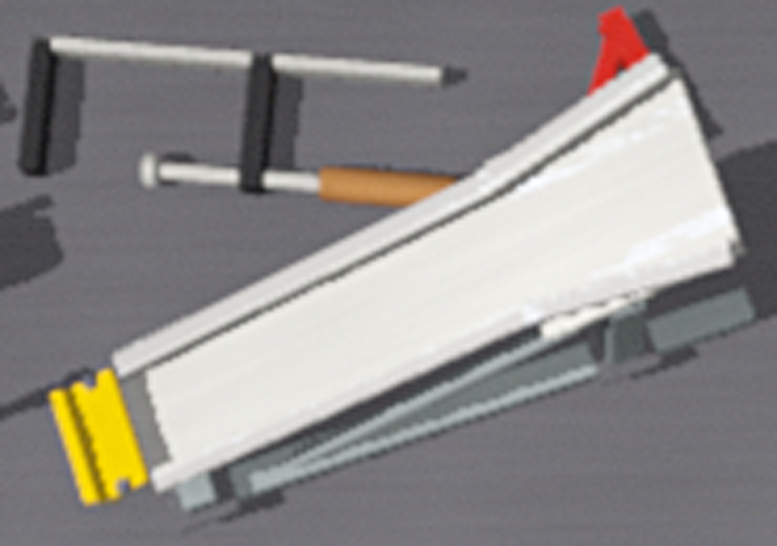

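Run:
```python
from h import *
c=np.load("pics/top0.npz");im=c["image"];P=cloud(c)
roi=np.zeros(im.shape[:2],bool);roi[80:205,150:335]=1
for az in (109.3,):
    a=np.radians(az);s=np.radians(25)
    ex=np.array([np.cos(a)*np.cos(s),np.sin(a)*np.cos(s),-np.sin(s)]);ez=np.array([np.cos(a)*np.sin(s),np.sin(a)*np.sin(s),np.cos(s)]);ey=np.cross(ez,ex)
    m=np.array([.67855,.06638,.17579]);X=(P-m)@ex;Y=(P-m)@ey;Z=(P-m)@ez
    k=roi&(c["z_map"]>0);fl=k&(abs(Z)<.004);wl=k&(Z>.015)&(Z<.025)&(abs(Y)<.08)
    for x in np.arange(-.26,.24,.03):
        f=fl&(abs(X-x)<.015);w=wl&(abs(X-x)<.015)
        if f.sum()>5: print(round(x,3),"floor",np.percentile(Y[f],[1,99]).round(4),"wall",[ (np.median(Y[w&(g*Y>0.01)]).round(4),(w&(g*Y>.01)).sum()) for g in(-1,1)])
    print("floor X range",X[fl&(abs(Y)<.03)].min(),X[fl&(abs(Y)<.03)].max(), "z of plane->50mm at X=",(m[2]-.05)/np.sin(s))
    hsv=cv2.cvtColor(im,cv2.COLOR_RGB2HSV);y=k&(hsv[...,0]>20)&(hsv[...,0]<35)&(hsv[...,1]>120)&(P[...,2]>.05)
    print("yellow X",np.percentile(X[y],[1,99]),"Y",np.percentile(Y[y],[1,99]),"Z",np.percentile(Z[y],[1,50,99]))
    print(ex,ey,ez)
```

```text
-0.17 floor [-0.0497  0.0601] wall [(np.float64(-0.0553), np.int64(65)), (np.float64(0.061), np.int64(63))]
-0.14 floor [-0.0454  0.047 ] wall [(np.float64(-0.0524), np.int64(66)), (np.float64(0.0573), np.int64(62))]
-0.11 floor [-0.0429  0.0616] wall [(np.float64(-0.0491), np.int64(69)), (np.float64(0.0532), np.int64(68))]
-0.08 floor [-0.0393  0.061 ] wall [(np.float64(-0.0457), np.int64(61)), (np.float64(0.0489), np.int64(63))]
-0.05 floor [-0.0576  0.0604] wall [(np.float64(-0.042), np.int64(62)), (np.float64(0.0444), np.int64(60))]
-0.02 floor [-0.0357  0.0297] wall [(np.float64(-0.0423), np.int64(63)), (np.float64(0.0426), np.int64(59))]
0.01 floor [-0.0354  0.0295] wall [(np.float64(-0.0416), np.int64(57)), (np.float64(0.0425), np.int64(56))]
0.04 floor [-0.0358  0.0278] wall [(np.float64(-0.0422), np.int64(63)), (np.float64(0.042), np.int64(58))]
0.07 floor [-0.0366  0.0284] wall [(np.float64(-0.0428), np.int64(52)), (np.float64(0.0417), np.int64(52))]
0.1 floor [-0.0369  0.0281] wall [(np.float64(-0.0433), np.int64(58)), (np.float64(0.0408), np.int64(50))]
0.13 floor [-0.038   0.0274] wall [(np.float64(-0.0433), np.int64(55)), (np.float64(0.0407), np.int64(49))]
0.16 floor [-0.0371  0.0268] wall [(np.float64(-0.0452), np.int64(50)), (np.float64(0.0405), np.int64(50))]
0.19 floor [-0.0377  0.0264] wall [(np.float64(-0.0451), np.int64(48)), (np.float64(0.0396), np.int64(48))]
0.22 floor [-0.0382  0.0259] wall [(np.float64(-0.0454), np.int64(47)), (np.float64(0.0393), np.int64(49))]
floor X range -0.18331823578101156 0.41911840371367853 z of plane->50mm at X= 0.29764449714475283
yellow X [0.26032668 0.3094212 ] Y [-0.04346465  0.03654008] Z [0.01707368 0.02619514 0.03943461]
[-0.29954777  0.85537415 -0.42261826] [-0.94380095 -0.33051439  0.        ] [-0.13968142  0.39886752  0.90630779]
```

```bash
cat >> h.py <<'E'
def trough(az=108.6,O=None):
    a=np.radians(az);s=np.radians(25)
    ex=np.array([np.cos(a)*np.cos(s),np.sin(a)*np.cos(s),-np.sin(s)]);ez=np.array([np.cos(a)*np.sin(s),np.sin(a)*np.sin(s),np.cos(s)]);ey=np.cross(ez,ex)
    M=np.array([.7035,-.0094,.2127])
    return np.stack([ex,ey,ez],1),M
def tool_for(Rlug,p,flip,dx=-.022,dz=.040):
    # tool pose gripping the lug whose frame is Rlug, origin p
    s=-1 if flip else 1
    X,Y,Z=s*Rlug[:,0],-Rlug[:,2],s*Rlug[:,1]
    return np.stack([X,Y,Z],1), p+Rlug@[dx,0,dz]
def rel(R0,p0,R1,p1):
    return R0.T@(np.asarray(p1)-p0), R.from_matrix(R0.T@R1).as_rotvec()
def yaw(d): return R.from_euler('z',d,degrees=True).as_matrix()
E
python3 - <<'E'
from h import *
from workcell import bot
s=bot.read_state();R0=R.from_rotvec(s["tcp_rot"]).as_matrix();print(R0.round(3));print(s["tool_pos"])
for n,y,p in(("L",180,[.427,.094,0]),("R",94,[.456,-.2185,0])):
  for f in(0,1):
    Rt,t=tool_for(yaw(y),p,f);d,r=rel(R0,s["tool_pos"],Rt,t);print(n,f,"tcp",t.round(4),"shift",d.round(4),"turn deg",np.degrees(r).round(1))
Rt,M=trough()
for f in(0,1):
    T,t=tool_for(Rt,M,f);d,r=rel(R0,s["tool_pos"],T,t);print("mouth",f,t.round(4),d.round(4),np.degrees(r).round(1)); print(T.round(3))
E
```

```text
[[ 0.932 -0.001  0.362]
 [-0.362 -0.002  0.932]
 [-0.    -1.    -0.002]]
[0.24436903 0.6285721  0.23022974]
L 0 tcp [0.449 0.094 0.04 ] shift [ 0.3845  0.191  -0.4237] turn deg [0.000e+00 1.588e+02 1.000e-01]
L 1 tcp [0.449 0.094 0.04 ] shift [ 0.3845  0.191  -0.4237] turn deg [  0.1 -21.2  -0. ]
R 0 tcp [ 0.4575 -0.2404  0.04  ] shift [ 0.5136  0.1915 -0.7324] turn deg [ 1.000e-01 -1.152e+02 -1.000e-01]
R 1 tcp [ 0.4575 -0.2404  0.04  ] shift [ 0.5136  0.1915 -0.7324] turn deg [ 0.1 64.8  0.1]
mouth 0 [ 0.7045 -0.0123  0.2582] [ 0.6611 -0.0273 -0.4306] [ -28.2 -127.4   13.1]
[[-0.289  0.135 -0.948]
 [ 0.859 -0.401 -0.319]
 [-0.423 -0.906  0.   ]]
mouth 1 [ 0.7045 -0.0123  0.2582] [ 0.6611 -0.0273 -0.4306] [-10.8  49.4 -23.3]
[[ 0.289  0.135  0.948]
 [-0.859 -0.401  0.319]
 [ 0.423 -0.906 -0.   ]]
```

```bash
python3 -m handwheel '[[0.043,0,-0.0406,0,0,0,1],[0.043,0,-0.0406,0,0,0,1],[0.043,0,-0.0406,0,0,0,1],[0.043,0,-0.0406,0,0,0,1],[0.043,0,-0.0406,0,0,0,0.7],[0.043,0,-0.0406,0,0,0,0.7],[0.043,0,-0.0406,0,0,0,0.7],[0.043,0,-0.0406,0,0,0,0.7]]'
python3 -m handwheel '[[0.0212,0.004,-0.051,0,0,0,0.7],[0.0212,0.004,-0.051,0,0,0,0.7],[0.0212,0.004,-0.051,0,0,0,0.7],[0.0212,0.004,-0.051,0,0,0,0.7],[0.0212,0.004,-0.051,0,0,0,0.7],[0.0212,0.004,-0.051,0,0,0,0.7],[0.0212,0.004,-0.051,0,0,0,0.7],[0.0212,0.004,-0.051,0,0,0,0.7]]'
python3 -m handwheel '[[0,0,0,0,0.1616,0,0.7],[0,0,0,0,0.1616,0,0.7],[0,0,0,0,0.1616,0,0.7],[0,0,0,0,0.1616,0,0.7],[0,0,0,0,0.1616,0,0.7],[0,0,0,0,0.1616,0,0.7],[0,0,0,0,0.1616,0,0.7],[0,0,0,0,0,0,0.7]]'
cat > look.py <<'E'
from h import *
import sys
from workcell import bot,optics
def wrist(name):
    s=bot.read_state();c=dict(optics.read_camera("wrist"))
    T=np.eye(4);T[:3,:3]=R.from_rotvec(s["tcp_rot"]).as_matrix();T[:3,3]=s["tool_pos"]
    W=T@c["hand_eye"];np.savez(f"pics/{name}.npz",W=W,**c);cv2.imwrite(f"pics/{name}.png",c["image"][:,:,::-1])
    print("t",s["time"],"q",s["q"].round(3),"pos",s["tool_pos"].round(4),"x",T[:3,0].round(3),"y",T[:3,1].round(3),"F",s["wrist_force"].round(1),"w",round(s["width"],3))
    return c,W,s
E
python3 - <<'E'
from look import *
wrist("w1")
E
```

```text
time: 1.15
tool_pos: [0.4479, 0.1999, 0.2312]
tcp_rot: [-1.551, 0.29, -0.291]
wrist_force: [0.9, -0.6, 0.1]
width: 0.698
time: 2.15
tool_pos: [0.4574, -0.2417, 0.1991]
tcp_rot: [-1.551, 0.291, -0.291]
wrist_force: [0.2, 0.9, -0.4]
width: 0.699
time: 3.15
tool_pos: [0.4575, -0.2398, 0.199]
tcp_rot: [-1.242, 1.158, -1.157]
wrist_force: [0.1, -0.5, -0.2]
width: 0.7
t 3.15 q [-0.531 -0.013  1.975  0.     1.18  -0.602] pos [ 0.4575 -0.2398  0.199 ] x [ 0.07  -0.998 -0.   ] y [-0.  0. -1.] F [ 0.1 -0.5 -0.2] w 0.7
```

View pics/w1.png

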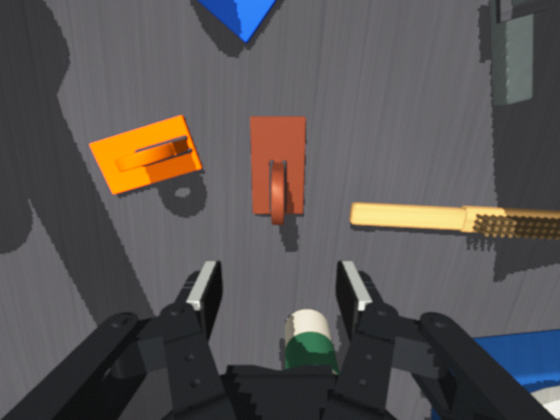

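The red-brown lug (base 250–305 × 116–215 px) sits centred between the fingers, toe up the image; orange lug (150,155) well clear. Refine position.

```bash
cat >> h.py <<'E'
def redlug(c,W,near=None,dump=True):
    # base corners on the plane z=8mm by ray casting, plus the depth cloud
    hsv=cv2.cvtColor(c["image"],cv2.COLOR_RGB2HSV)
    m=((hsv[...,0]<10)|(hsv[...,0]>174))&(hsv[...,1]>90)&(hsv[...,2]>40)
    N,l,s,ce=cv2.connectedComponentsWithStats(m.astype(np.uint8));P=cloud(c,W);out=[]
    for i in range(1,N):
        if s[i,4]<800: continue
        k=(l==i)&(c["z_map"]>0);p=P[k]
        b=p[p[:,2]<.02];t=p[p[:,2]>.03]
        if len(b)<200 or len(t)<50: continue
        r=cv2.minAreaRect((b[:,:2]*1000).astype(np.float32))
        d=b[:,:2].mean(0)-t[:,:2].mean(0)
        bx=cv2.boxPoints(r);e=bx[1]-bx[0];e2=bx[2]-bx[1];e=e if np.hypot(*e)>np.hypot(*e2) else e2
        e=e/np.hypot(*e);e*=np.sign(e@d);n=np.array([-e[1],e[0]])
        tc=t[:,:2]@n
        print("px",ce[i].round(),"rect",np.round(r[0],1),np.round(r[1],1),"toe yaw",np.degrees(np.arctan2(e[1],e[0])).round(2),"base z",np.median(b[:,2]).round(4),"top z",t[:,2].max().round(4),"plate lateral range",((np.percentile(tc,[2,98])*1000)-np.array(r[0])@n).round(1),"plate along", ((np.percentile(t[:,:2]@e,[1,99])*1000)-np.array(r[0])@e).round(1))
E
python3 - <<'E'
from h import *
c=np.load("pics/w1.npz");redlug(c,c["W"])
E
```

```text
px [278. 165.] rect [ 455.5 -219.4] [ 61.  113.2] toe yaw 93.93 base z 0.0086 top z 0.0828 plate lateral range [-5.1  6.1] plate along [-43.8   7.7]
```

```bash
python3 -m handwheel '[[0.0015,0.05,0,0,0,0,0.7],[0,0.05,0,0,0,0,0.7],[0,0.04,0,0,0,0,0.7],[0,0.019,0,0,0,0,0.7],[0,0,0,0,0,0,0.7]]' 80
python3 -m handwheel '[[0,0,0,0,0,0,0],[0,0,0,0,0,0,0],[0,0,0,0,0,0,0],[0,0,0,0,0,0,0],[0,0,0,0,0,0,0],[0,0,0,0,0,0,0]]' 80
python3 - <<'E'
from look import *
wrist("w2")
E
```

```text
time: 3.82
tool_pos: [0.4561, -0.2405, 0.0383]
tcp_rot: [-1.243, 1.161, -1.153]
wrist_force: [-0.0, -0.8, 0.4]
width: 0.703
time: 4.58
tool_pos: [0.4586, -0.2422, 0.0418]
tcp_rot: [-1.241, 1.156, -1.16]
wrist_force: [-1.7, -0.3, 6.6]
width: 0.129
t 4.575 q [-0.534  0.169  2.104 -0.     0.866 -0.603] pos [ 0.4586 -0.2422  0.0418] x [ 0.069 -0.998  0.001] y [ 0.002 -0.001 -1.   ] F [-1.7 -0.3  6.6] w 0.129
```

View pics/w2.png

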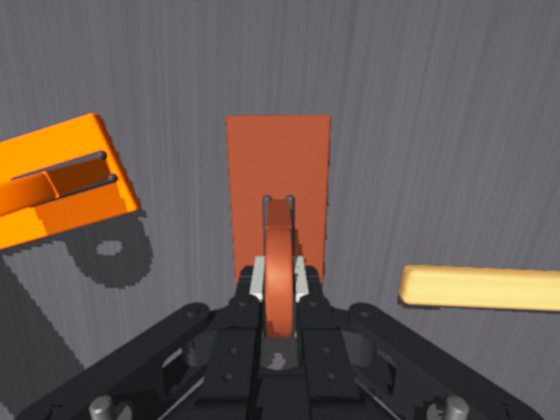

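```bash
cat >> h.py <<'E'
def plan(dx,dz,lift,up=0.0,x=0.0,y=0.0,az=108.6):
    """from now: lift straight, then level shift, then turn, to have the lug origin at mouth+(x,y,up) in trough axes"""
    from workcell import bot
    s=bot.read_state();R0=R.from_rotvec(s["tcp_rot"]).as_matrix();p0=s["tool_pos"]
    Rt,M=trough(az);T,t=tool_for(Rt,M+Rt@[x,y,up],1,dx,dz)
    d,r=rel(R0,p0,T,t);print("t",s["time"],"now",p0.round(4),"goal",t.round(4),"| tool shift",d.round(4),"turn rad",r.round(4),"|r|",np.linalg.norm(r).round(3),"F",s["wrist_force"].round(1))
E
python3 - <<'E'
from h import *
plan(-.022,.0405,0,up=.05)
plan(-.022,.0405,0,up=.006)
E
```

```text
t 4.625 now [ 0.4586 -0.2422  0.0418] goal [0.6977 0.008  0.304 ] | tool shift [-0.2326 -0.2622  0.2562] turn rad [ 0.0544 -0.2516 -0.4323] |r| 0.503 F [-0.8 -0.1  6.6]
t 4.625 now [ 0.4586 -0.2422  0.0418] goal [ 0.7036 -0.0097  0.2641] | tool shift [-0.2147 -0.2223  0.2608] turn rad [ 0.0544 -0.2516 -0.4323] |r| 0.503 F [-0.8 -0.1  6.6]
```

```bash
python3 -m handwheel '[[0,-0.03,0,0,0,0,0],[0,-0.0524,0,0,0,0,0],[0,-0.0524,0,0,0,0,0],[0,-0.0524,0,0,0,0,0],[0,-0.0524,0,0,0,0,0],[0,-0.0524,0,0,0,0,0]]' 80
python3 -m handwheel '[[-0.0332,0,0.0366,0,0,0,0],[-0.0332,0,0.0366,0,0,0,0],[-0.0332,0,0.0366,0,0,0,0],[-0.0332,0,0.0366,0,0,0,0],[-0.0332,0,0.0366,0,0,0,0],[-0.0332,0,0.0366,0,0,0,0],[-0.0332,0,0.0366,0,0,0,0]]'
python3 -m handwheel '[[0,0,0,0.0136,-0.0629,-0.1081,0],[0,0,0,0.0136,-0.0629,-0.1081,0],[0,0,0,0.0136,-0.0629,-0.1081,0],[0,0,0,0.0136,-0.0629,-0.1081,0],[0,0,0,0,0,0,0]]'
python3 - <<'E'
from look import *
wrist("w3")
plan(-.022,.0405,0,up=.05)
c=optics.read_camera("side");cv2.imwrite("pics/s3.png",c["image"][100:280,200:440,::-1].repeat(3,0).repeat(3,1))
E
```

```text
time: 5.38
tool_pos: [0.4569, -0.2408, 0.3324]
tcp_rot: [-1.241, 1.16, -1.156]
wrist_force: [0.6, -1.4, -6.3]
width: 0.128
time: 6.25
tool_pos: [0.6976, 0.0093, 0.33]
tcp_rot: [-1.244, 1.161, -1.156]
wrist_force: [1.4, -0.3, -5.2]
width: 0.132
time: 6.88
tool_pos: [0.6955, 0.0103, 0.3285]
tcp_rot: [-1.596, 0.687, -1.283]
wrist_force: [-0.1, 0.7, -7.0]
width: 0.13
t 6.875 q [ 0.187  0.219  1.54  -0.439  1.348 -0.05 ] pos [0.6955 0.0103 0.3285] x [ 0.294 -0.86   0.418] y [ 0.128 -0.398 -0.908] F [-0.1  0.7 -7. ] w 0.13
t 6.925 now [0.6961 0.0094 0.3297] goal [0.6977 0.008  0.304 ] | tool shift [-0.0091  0.0241  0.0011] turn rad [ 0.0043  0.0022 -0.0051] |r| 0.007 F [ 0.1 -0.1 -5. ]
```

View pics/w3.png

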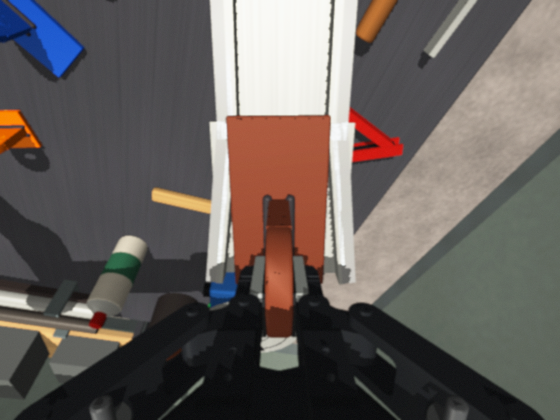

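View pics/s3.png

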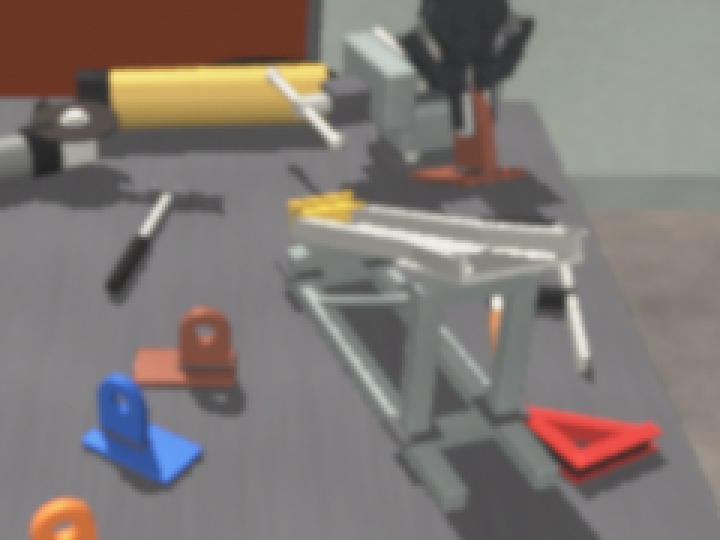

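Lug held square over the trough; trough outer walls at columns 211/355 near row 125 vs lug 228–330, so the trough seems a few mm to the right. Measure in tool axes.

```bash
cat >> h.py <<'E'
def wtrough(c):
    """trough in tool axes seen by the wrist camera: plane of floor, wall tops' centre vs tool x"""
    P=cloud(c,c["hand_eye"]);im=c["image"];hsv=cv2.cvtColor(im,cv2.COLOR_RGB2HSV)
    k=(hsv[...,1]<40)&(hsv[...,2]>120)&(c["z_map"]>0)&(abs(P[...,2])<.07)&(P[...,1]>0)&(P[...,1]<.2)&(P[...,0]<.03)
    y=P[...,1]; f=k&(abs(P[...,2])<.03)
    A=np.c_[P[f][:,[0,2]],np.ones(f.sum())];co=np.linalg.lstsq(A,y[f],rcond=None)[0]
    for _ in range(5):
        g=f&(abs(y-(P[...,[0,2]]@co[:2]+co[2]))<.002);co=np.linalg.lstsq(np.c_[P[g][:,[0,2]],np.ones(g.sum())],y[g],rcond=None)[0]
    print("floor y = %.4f*x + %.4f*z + %.4f"%tuple(co),g.sum())
    h=(P[...,[0,2]]@co[:2]+co[2])-y
    w=k&(h>.016)&(h<.024)
    for x in np.arange(-.36,0.02,.02):
        s=w&(abs(P[...,0]-x)<.01);L=P[s&(P[...,2]<0)][:,2];Rr=P[s&(P[...,2]>0)][:,2]
        if len(L)>8 and len(Rr)>8: print("x %.3f wall L %.4f R %.4f centre %.4f"%(x,np.median(L),np.median(Rr),(np.median(L)+np.median(Rr))/2))
E
python3 - <<'E'
from h import *
wtrough(np.load("pics/w3.npz"))
E
```

```text
floor y = -0.0051*x + -0.0034*z + 0.1139 8775
x -0.160 wall L -0.0389 R 0.0454 centre 0.0032
x -0.140 wall L -0.0390 R 0.0456 centre 0.0033
x -0.120 wall L -0.0391 R 0.0453 centre 0.0031
x -0.100 wall L -0.0392 R 0.0451 centre 0.0030
x -0.080 wall L -0.0412 R 0.0456 centre 0.0022
x -0.060 wall L -0.0447 R 0.0471 centre 0.0012
x -0.040 wall L -0.0461 R 0.0490 centre 0.0014
x -0.020 wall L -0.0472 R 0.0513 centre 0.0021
x 0.000 wall L -0.0493 R 0.0538 centre 0.0023
```

```bash
python3 -m handwheel '[[-0.009,0.02,0.0027,0,0,0,0],[0,0.025,0,0,0,0,0],[0,0.02,0,0,0,0,0],[0,0.006,0,0,0,0,0],[0,0,0,0,0,0,0],[0,0,0,0,0,0,0]]'
python3 - <<'E'
from look import *
wrist("w4")
c=np.load("pics/w4.npz");wtrough(c)
plan(-.022,.0405,0,up=.0)
E
```

```text
time: 7.72
tool_pos: [0.7076, -0.0117, 0.2654]
tcp_rot: [-1.59, 0.683, -1.291]
wrist_force: [-0.9, -0.1, -4.4]
width: 0.127
t 7.725 q [ 0.153  0.259  1.607 -0.456  1.231 -0.026] pos [ 0.7076 -0.0117  0.2654] x [ 0.288 -0.86   0.421] y [ 0.135 -0.399 -0.907] F [-0.9 -0.1 -4.4] w 0.127
floor y = -0.0009*x + 0.0032*z + 0.0463 11989
x -0.140 wall L -0.0448 R 0.0399 centre -0.0024
x -0.120 wall L -0.0447 R 0.0399 centre -0.0024
x -0.100 wall L -0.0446 R 0.0398 centre -0.0024
x -0.080 wall L -0.0447 R 0.0398 centre -0.0025
x -0.060 wall L -0.0460 R 0.0409 centre -0.0025
x -0.040 wall L -0.0486 R 0.0434 centre -0.0026
x -0.020 wall L -0.0512 R 0.0460 centre -0.0026
x 0.000 wall L -0.0538 R 0.0485 centre -0.0026
t 7.775 now [ 0.7076 -0.0115  0.2655] goal [ 0.7044 -0.0121  0.2587] | tool shift [-0.0033  0.006  -0.0032] turn rad [-0.001  -0.0007 -0.0013] |r| 0.002 F [-0.3  0.6 -5.3]
```

View pics/w4.png

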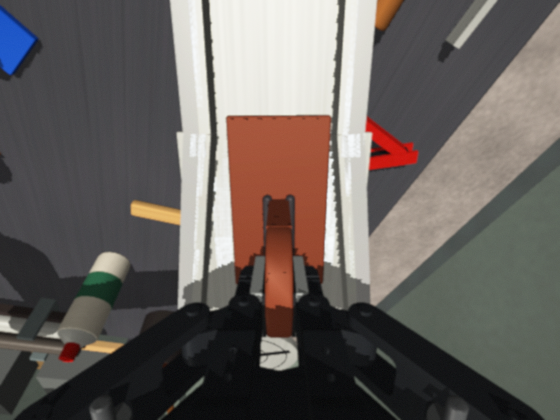

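Nearly there: floor 46 mm below the TCP (gap ≈6 mm), trough centre 2.5 mm to the left. Correct, then release.

```bash
python3 -m handwheel '[[-0.003,0.004,-0.0025,0,0,0,0],[0,0,0,0,0,0,0],[0,0,0,0,0,0,0]]'
python3 -m handwheel '[[0,0.0005,0,0,0,0,0],[0,0,0,0,0,0,0.6],[0,0,0,0,0,0,0.6],[0,0,0,0,0,0,0.6],[0,0,0,0,0,0,0.6]]'
python3 - <<'E'
from look import *
wrist("w5")
c=optics.read_camera("top");np.savez("pics/t5.npz",**c);cv2.imwrite("pics/t5.png",c["image"][:,:,::-1])
E
```

```text
time: 8.15
tool_pos: [0.7042, -0.0112, 0.2596]
tcp_rot: [-1.591, 0.684, -1.289]
wrist_force: [0.2, 2.0, -3.4]
width: 0.131
time: 8.78
tool_pos: [0.7044, -0.012, 0.259]
tcp_rot: [-1.592, 0.684, -1.29]
wrist_force: [0.7, -0.7, 1.0]
width: 0.597
t 8.775 q [ 0.153  0.257  1.621 -0.458  1.222 -0.021] pos [ 0.7044 -0.012   0.259 ] x [ 0.289 -0.86   0.421] y [ 0.134 -0.4   -0.907] F [ 0.7 -0.7  1. ] w 0.597
```

View pics/w5.png

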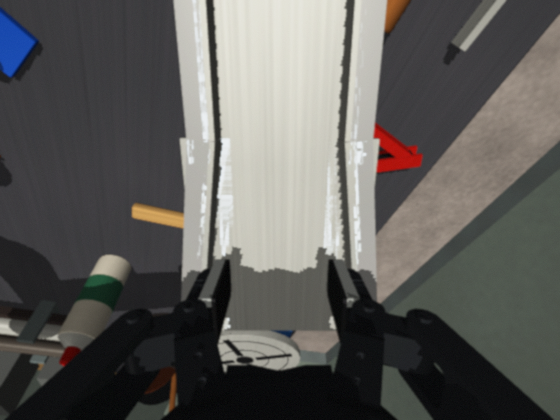

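View pics/t5.png

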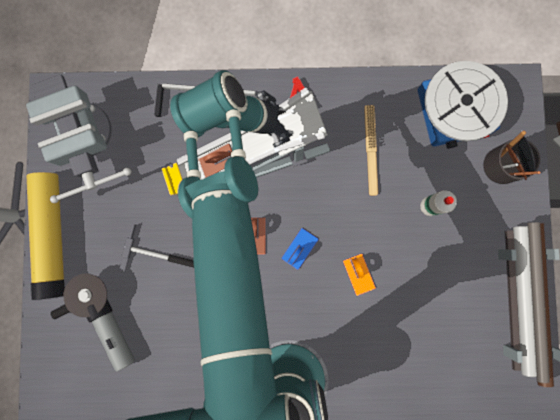

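The first lug has left the gripper and is sliding (seen at (215,158) in the top view, mid-chute). Back off upward and plan the move to the second lug.

```bash
python3 -m handwheel '[[0,-0.03,0,0,0,0,0.7],[0,-0.03,0,0,0,0,0.7]]'
python3 - <<'E'
from look import *
c=optics.read_camera("top");cv2.imwrite("pics/t6.png",cv2.resize(c["image"][75:205,150:335,::-1],None,fx=4,fy=4))
s=bot.read_state();R0=R.from_rotvec(s["tcp_rot"]).as_matrix()
T,t=tool_for(yaw(180),np.array([.427,.094,0]),1,-.022,.2)
d,r=rel(R0,s["tool_pos"],T,t);print(s["tool_pos"],d.round(4),r.round(4),np.linalg.norm(r),t)
# level first
print("level-axes shift",(T.T@(t-s["tool_pos"])).round(4))
E
```

```text
time: 9.12
tool_pos: [0.6958, 0.0121, 0.313]
tcp_rot: [-1.593, 0.685, -1.289]
wrist_force: [-0.1, 0.3, 0.6]
width: 0.702
[0.69751467 0.01383062 0.31869447] [-0.1905  0.0411 -0.2105] [ 0.2666 -1.226   0.3805] 1.3110694496838875 [0.449 0.094 0.2  ]
level-axes shift [-0.2485  0.1187  0.0802]
```

View pics/t6.png

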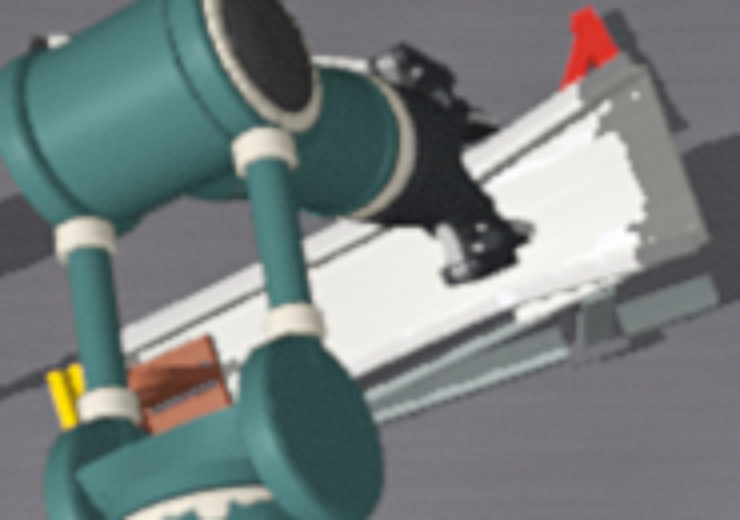

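```bash
python3 -m handwheel '[[0,0,0,0.0333,-0.1533,0.0476,0.7],[0,0,0,0.0333,-0.1533,0.0476,0.7],[0,0,0,0.0333,-0.1533,0.0476,0.7],[0,0,0,0.0333,-0.1533,0.0476,0.7],[0,0,0,0.0333,-0.1533,0.0476,0.7],[0,0,0,0.0333,-0.1533,0.0476,0.7],[0,0,0,0.0333,-0.1533,0.0476,0.7],[0,0,0,0.0333,-0.1533,0.0476,0.7]]'
python3 -m handwheel '[[-0.0497,0.0237,0.016,0,0,0,0.7],[-0.0497,0.0237,0.016,0,0,0,0.7],[-0.0497,0.0237,0.016,0,0,0,0.7],[-0.0497,0.0237,0.016,0,0,0,0.7],[-0.0497,0.0237,0.016,0,0,0,0.7],[0,0,0,0,0,0,0.7]]'
python3 - <<'E'
from look import *
c,W,s=wrist("w7");redlug(c,W)
c=optics.read_camera("top");np.savez("pics/t7.npz",**c);cv2.imwrite("pics/t7.png",cv2.resize(c["image"][75:205,150:335,::-1],None,fx=4,fy=4))
E
```

```text
time: 10.18
tool_pos: [0.6962, 0.0116, 0.3127]
tcp_rot: [-1.571, 0.003, 0.009]
wrist_force: [0.0, -0.8, -0.0]
width: 0.702
time: 10.92
tool_pos: [0.44, 0.092, 0.1913]
tcp_rot: [-1.574, 0.012, 0.014]
wrist_force: [1.4, -0.4, 0.5]
width: 0.702
t 10.925 q [ 0.151 -0.131  2.099 -0.     1.19  -1.421] pos [0.44   0.092  0.1913] x [ 1.     0.001 -0.016] y [-0.016 -0.003 -1.   ] F [ 1.4 -0.4  0.5] w 0.702
px [281. 178.] rect [431.9  93.8] [ 61.2 118.7] toe yaw 179.0 base z 0.0086 top z 0.083 plate lateral range [-5.1  6.3] plate along [-39.9  10.4]
```

View pics/w7.png

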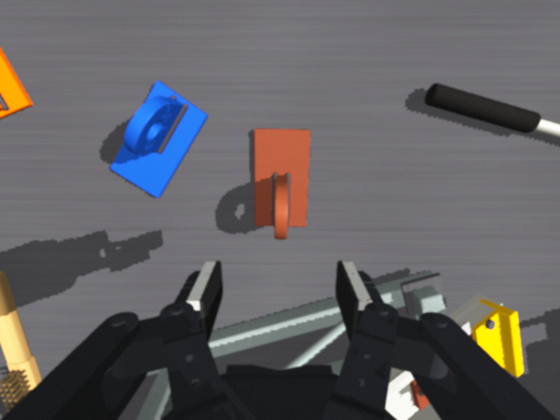

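View pics/t7.png

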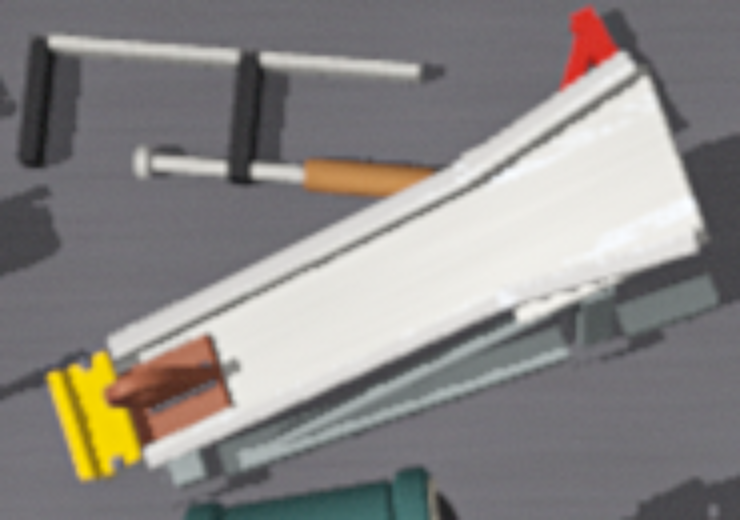

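First lug now sits home against the yellow strip/stop, square, toe first. The second red-brown lug is at (281,178), blue lug clear at left.

```bash
python3 -m handwheel '[[0,0,0,0,0,0,0.7]]'
python3 - <<'E'
from look import *
c,W,s=wrist("w8");redlug(c,W)
p=cloud(c,W)
T,t=tool_for(yaw(179.5),np.array([.4275,.0938,0]),1,-.022,.040)
R0=R.from_rotvec(s["tcp_rot"]).as_matrix()
d,r=rel(R0,s["tool_pos"],T,t);print(d.round(4),r.round(4))
E
```

```text
time: 11.15
tool_pos: [0.4493, 0.0921, 0.1978]
tcp_rot: [-1.572, 0.003, 0.002]
wrist_force: [0.8, -0.5, -0.0]
width: 0.702
t 11.15 q [ 1.480e-01 -1.270e-01  2.084e+00 -1.000e-03  1.189e+00 -1.421e+00] pos [0.4493 0.0921 0.1978] x [ 1.    -0.001 -0.003] y [-0.003 -0.001 -1.   ] F [ 0.8 -0.5 -0. ] w 0.702
px [281. 166.] rect [434.3  94. ] [ 61.9 123.1] toe yaw 179.78 base z 0.0086 top z 0.0832 plate lateral range [-5.1  6.8] plate along [-38.   12.8]
[0.0007 0.1578 0.0017] [ 0.0011  0.0077 -0.0031]
```

```bash
python3 -m handwheel '[[0,0.05,0.0017,0,0.004,0,0.7],[0,0.05,0,0,0,0,0.7],[0,0.04,0,0,0,0,0.7],[0,0.0175,0,0,0,0,0.7],[0,0,0,0,0,0,0.7]]' 80
python3 -m handwheel '[[0,0,0,0,0,0,0],[0,0,0,0,0,0,0],[0,0,0,0,0,0,0],[0,0,0,0,0,0,0],[0,0,0,0,0,0,0],[0,0,0,0,0,0,0]]' 80
python3 - <<'E'
from look import *
wrist("w9")
s=bot.read_state();R0=R.from_rotvec(s["tcp_rot"]).as_matrix()
Rt,M=trough();T,t=tool_for(Rt,M+Rt@[0,0,.06],1,-.022,.0405)
d,r=rel(R0,s["tool_pos"],T,t);print(s["tool_pos"].round(4),t.round(4),d.round(4),r.round(4),np.linalg.norm(r))
E
```

```text
time: 11.82
tool_pos: [0.4461, 0.0933, 0.0377]
tcp_rot: [-1.573, 0.011, 0.003]
wrist_force: [0.3, 1.2, 0.1]
width: 0.706
time: 12.58
tool_pos: [0.4474, 0.0938, 0.0401]
tcp_rot: [-1.572, 0.007, -0.001]
wrist_force: [-0.0, -1.2, 5.9]
width: 0.134
t 12.575 q [ 1.520e-01  6.600e-02  2.227e+00 -1.000e-03  8.530e-01 -1.413e+00] pos [0.4474 0.0938 0.0401] x [ 1.    -0.005 -0.004] y [-0.004 -0.001 -1.   ] F [-0.  -1.2  5.9] w 0.134
[0.4474 0.0938 0.0401] [0.6963 0.012  0.3131] [ 0.2483 -0.2739 -0.081 ] [-0.2675  1.2216 -0.3811] 1.3073677863063236
```

View pics/w9.png

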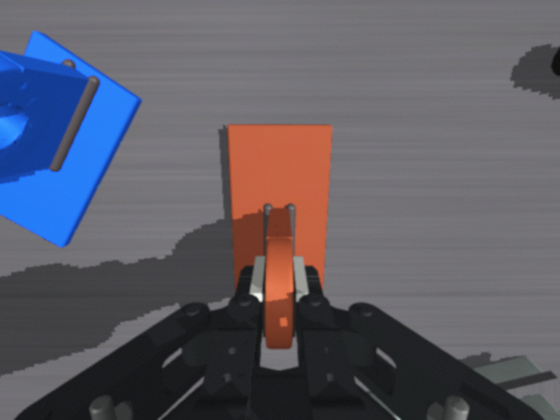

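```bash
python3 -m handwheel '[[0,-0.03,0,0,0,0,0],[0,-0.054,0,0,0,0,0],[0,-0.054,0,0,0,0,0],[0,-0.054,0,0,0,0,0],[0,-0.054,0,0,0,0,0],[0,-0.054,0,0,0,0,0]]' 80
python3 -m handwheel '[[0.0497,0,-0.0162,0,0,0,0],[0.0497,0,-0.0162,0,0,0,0],[0.0497,0,-0.0162,0,0,0,0],[0.0497,0,-0.0162,0,0,0,0],[0.0497,0,-0.0162,0,0,0,0]]'
python3 -m handwheel '[[0,0,0,-0.0334,0.1527,-0.0476,0],[0,0,0,-0.0334,0.1527,-0.0476,0],[0,0,0,-0.0334,0.1527,-0.0476,0],[0,0,0,-0.0334,0.1527,-0.0476,0],[0,0,0,-0.0334,0.1527,-0.0476,0],[0,0,0,-0.0334,0.1527,-0.0476,0],[0,0,0,-0.0334,0.1527,-0.0476,0],[0,0,0,-0.0334,0.1527,-0.0476,0]]'
python3 -m handwheel '[[0,0,0,0,0,0,0],[0,0,0,0,0,0,0]]'
python3 - <<'E'
from look import *
wrist("w10");wtrough(np.load("pics/w10.npz"))
plan(-.018,.0405,0,up=.0)
E
```

```text
time: 13.38
tool_pos: [0.4464, 0.0939, 0.3383]
tcp_rot: [-1.573, 0.011, 0.004]
wrist_force: [0.8, -0.1, -6.2]
width: 0.132
time: 14.0
tool_pos: [0.6964, 0.0115, 0.334]
tcp_rot: [-1.572, 0.012, 0.005]
wrist_force: [-1.0, -1.0, -4.9]
width: 0.129
time: 15.0
tool_pos: [0.6943, 0.0124, 0.3338]
tcp_rot: [-1.596, 0.691, -1.29]
wrist_force: [0.2, 1.1, -6.7]
width: 0.131
time: 15.25
tool_pos: [0.6954, 0.0121, 0.3354]
tcp_rot: [-1.596, 0.685, -1.284]
wrist_force: [-0.4, -0.3, -6.6]
width: 0.123
t 15.25 q [ 0.191  0.216  1.531 -0.441  1.359 -0.051] pos [0.6954 0.0121 0.3354] x [ 0.294 -0.859  0.42 ] y [ 0.13  -0.4   -0.907] F [-0.4 -0.3 -6.6] w 0.123
floor y = -0.0024*x + -0.0021*z + 0.1209 9220
x -0.160 wall L -0.0393 R 0.0453 centre 0.0030
x -0.140 wall L -0.0395 R 0.0451 centre 0.0028
x -0.120 wall L -0.0396 R 0.0449 centre 0.0027
x -0.100 wall L -0.0398 R 0.0447 centre 0.0024
x -0.080 wall L -0.0403 R 0.0446 centre 0.0022
x -0.060 wall L -0.0457 R 0.0476 centre 0.0010
x -0.040 wall L -0.0471 R 0.0492 centre 0.0011
x -0.020 wall L -0.0485 R 0.0512 centre 0.0014
x 0.000 wall L -0.0499 R 0.0534 centre 0.0017
t 15.3 now [0.6956 0.0117 0.3362] goal [ 0.7032 -0.0086  0.257 ] | tool shift [-0.0136  0.081   0.0011] turn rad [ 0.0037  0.0034 -0.0023] |r| 0.006 F [ 1.1  0.  -6. ]
```

View pics/w10.png

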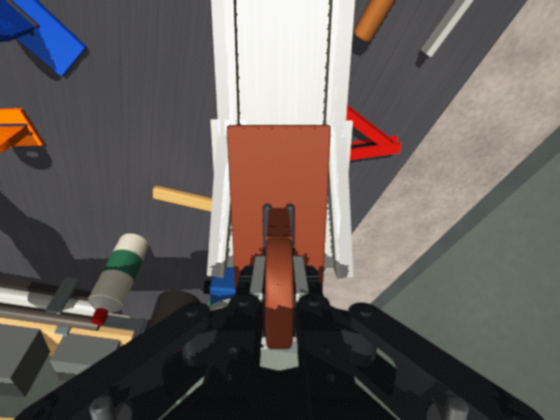

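```bash
python3 -m handwheel '[[-0.0135,0.02,0.001,0,0,0,0],[0,0.03,0,0,0,0,0],[0,0.02,0,0,0,0,0],[0,0.006,0,0,0,0,0],[0,0,0,0,0,0,0],[0,0,0,0,0,0,0]]'
python3 - <<'E'
from look import *
wrist("w11");wtrough(np.load("pics/w11.npz"))
plan(-.018,.0405,0,up=.0)
E
```

```text
time: 16.05
tool_pos: [0.704, -0.0063, 0.2641]
tcp_rot: [-1.592, 0.682, -1.29]
wrist_force: [0.2, -0.4, -6.0]
width: 0.13
t 16.05 q [ 0.162  0.255  1.614 -0.457  1.233 -0.017] pos [ 0.704  -0.0063  0.2641] x [ 0.29  -0.859  0.422] y [ 0.135 -0.4   -0.907] F [ 0.2 -0.4 -6. ] w 0.13
floor y = -0.0000*x + 0.0022*z + 0.0478 12785
x -0.140 wall L -0.0425 R 0.0417 centre -0.0004
x -0.120 wall L -0.0427 R 0.0418 centre -0.0005
x -0.100 wall L -0.0428 R 0.0417 centre -0.0005
x -0.080 wall L -0.0429 R 0.0416 centre -0.0006
x -0.060 wall L -0.0435 R 0.0421 centre -0.0007
x -0.040 wall L -0.0459 R 0.0444 centre -0.0008
x -0.020 wall L -0.0484 R 0.0470 centre -0.0007
x 0.000 wall L -0.0513 R 0.0494 centre -0.0009
t 16.1 now [ 0.704  -0.0062  0.2643] goal [ 0.7032 -0.0086  0.257 ] | tool shift [-0.0012  0.0075 -0.0015] turn rad [-0.0002  0.0004 -0.0006] |r| 0.001 F [ 0.3  0.1 -6.2]
```

View pics/w11.png

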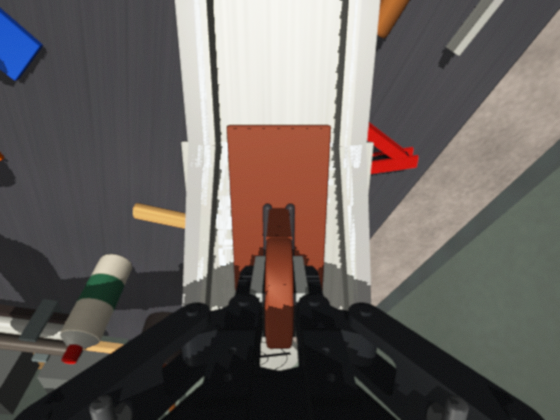

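Centred within 1 mm, parallel, gap ≈7 mm. Lower 6 mm, then release.

```bash
python3 -m handwheel '[[0,0.006,-0.0007,0,0,0,0],[0,0,0,0,0,0,0],[0,0,0,0,0,0,0]]'
python3 -m handwheel '[[0,0,0,0,0,0,0.6],[0,0,0,0,0,0,0.6],[0,0,0,0,0,0,0.6],[0,0,0,0,0,0,0.6],[0,0,0,0,0,0,0.6]]'
python3 -m handwheel '[[0,-0.03,0,0,0,0,0.6],[0,-0.04,0,0,0,0,0.6],[0,-0.04,0,0,0,0,0.6],[0,0,0,0,0,0,0.6]]'
python3 - <<'E'
from look import *
wrist("w12")
E
```

```text
time: 16.48
tool_pos: [0.7032, -0.0092, 0.2571]
tcp_rot: [-1.594, 0.684, -1.289]
wrist_force: [-0.7, -0.7, -6.1]
width: 0.131
time: 17.1
tool_pos: [0.7033, -0.0092, 0.2573]
tcp_rot: [-1.594, 0.684, -1.289]
wrist_force: [-0.8, -0.3, 0.2]
width: 0.6
time: 17.6
tool_pos: [0.6904, 0.0361, 0.3619]
tcp_rot: [-1.587, 0.679, -1.293]
wrist_force: [0.1, 0.9, 0.6]
width: 0.598
t 17.6 q [ 0.229  0.204  1.5   -0.44   1.405 -0.03 ] pos [0.6904 0.0361 0.3619] x [ 0.288 -0.859  0.423] y [ 0.14  -0.399 -0.906] F [0.1 0.9 0.6] w 0.598
```

View pics/w12.png

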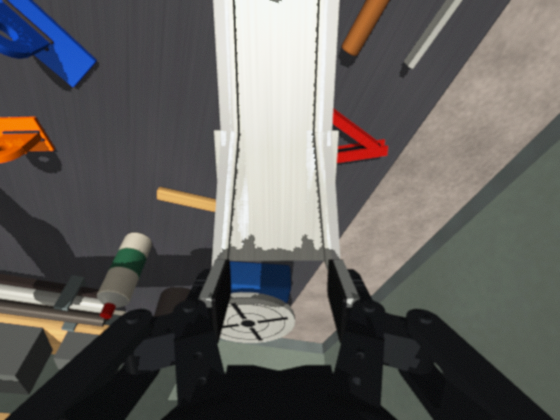

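Mouth is empty: the lug slid away. Retreat sideways and check from top and side.

```bash
python3 -m handwheel '[[0,0,-0.054,0,0,0,0.6],[0,0,-0.054,0,0,0,0.6],[0,0,-0.054,0,0,0,0.6],[0,0,-0.054,0,0,0,0.6],[0,0,-0.054,0,0,0,0.6]]'
python3 - <<'E'
from look import *
c=optics.read_camera("top");np.savez("pics/t13.npz",**c);cv2.imwrite("pics/t13.png",c["image"][:,:,::-1]);cv2.imwrite("pics/t13c.png",cv2.resize(c["image"][75:205,150:335,::-1],None,fx=4,fy=4))
d=optics.read_camera("side");np.savez("pics/s13.npz",**d);cv2.imwrite("pics/s13.png",cv2.resize(d["image"][150:230,270:410,::-1],None,fx=5,fy=5))
E
```

```text
time: 18.27
tool_pos: [0.4305, -0.0523, 0.3554]
tcp_rot: [-1.597, 0.686, -1.287]
wrist_force: [0.0, -0.1, 1.6]
width: 0.597
```

View pics/t13.png

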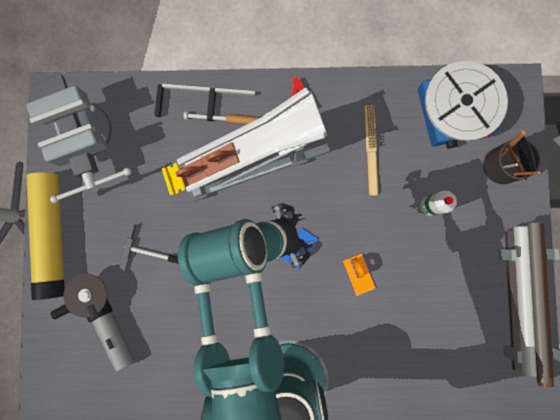

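View pics/t13c.png

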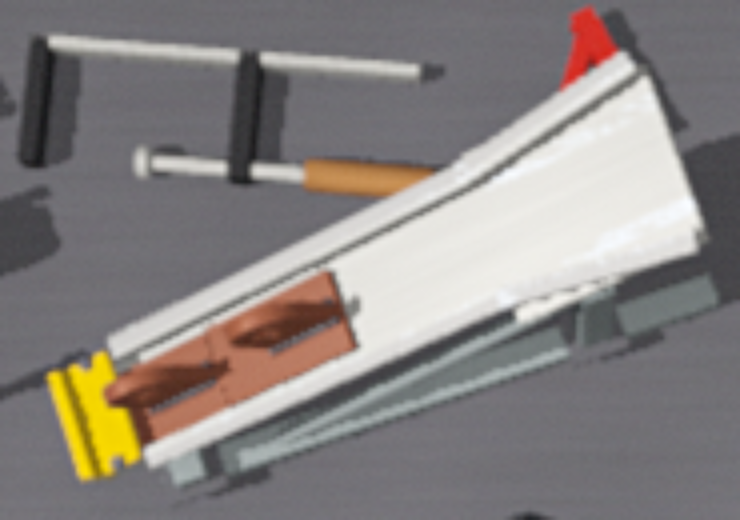

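View pics/s13.png

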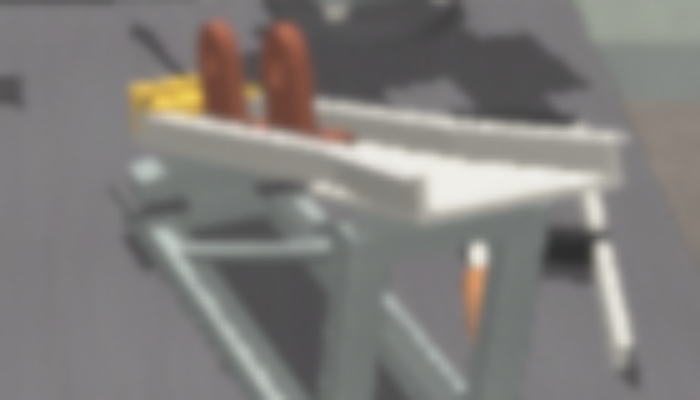

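Both lugs sit toe-first and closed up; check the heel distance numerically (two lugs home should put the last heel edge at x ≈ −220 mm).

Run:
```python
from h import *
Rt,M=trough();O=M+.385*Rt[:,0]
for n,roi in(("t13",(130,200,150,260)),("s13",(150,185,295,345))):
    c=np.load(f"pics/{n}.npz");P=(cloud(c)-O)@Rt;hsv=cv2.cvtColor(c["image"],cv2.COLOR_RGB2HSV)
    m=np.zeros(hsv.shape[:2],bool);m[roi[0]:roi[1],roi[2]:roi[3]]=1
    m&=((hsv[...,0]<11)|(hsv[...,0]>174))&(hsv[...,1]>90)&(c["z_map"]>0)
    p=P[m];b=p[p[:,2]<.016];t=p[p[:,2]>.05]
    print(n,len(p),"base x",np.percentile(b[:,0],[0.5,99.5]).round(4),"y",np.percentile(b[:,1],[1,99]).round(4),"z",np.median(b[:,2]).round(4),"eye tops x hist",np.histogram(t[:,0],np.arange(-.22,.02,.02)))
c=np.load("pics/t13.npz");c0=np.load("pics/top0.npz")
P=(cloud(c)-O)@Rt
hsv=cv2.cvtColor(c["image"],cv2.COLOR_RGB2HSV);y=(hsv[...,0]>20)&(hsv[...,0]<35)&(hsv[...,1]>120);y[:155]=0;y[200:]=0;y[:,:155]=0;y[:,190:]=0
print("strip x",np.percentile(P[y&(c['z_map']>0)][:,0],[2,98]))
d=np.abs(c["image"].astype(int)-c0["image"]).max(2)
for nm,(a,b,e,f) in dict(can=(190,217,420,460),hammer=(232,270,120,185),brush=(103,197,362,382)).items():print(nm,"changed px",(d[a:b,e:f]>60).sum())
```

```text
t13 1076 base x [-0.2204 -0.0309] y [-0.0261  0.0294] z 0.0083 eye tops x hist (array([51, 41, 25,  1,  0, 21, 50, 22,  2,  0,  0]), array([-2.20000000e-01, -2.00000000e-01, -1.80000000e-01, -1.60000000e-01,
       -1.40000000e-01, -1.20000000e-01, -1.00000000e-01, -8.00000000e-02,
       -6.00000000e-02, -4.00000000e-02, -2.00000000e-02, -1.11022302e-16]))
s13 305 base x [-0.2222 -0.0915] y [-0.0306  0.0038] z 0.0133 eye tops x hist (array([40, 18, 15,  0,  0, 17, 20, 13,  0,  0,  0]), array([-2.20000000e-01, -2.00000000e-01, -1.80000000e-01, -1.60000000e-01,
       -1.40000000e-01, -1.20000000e-01, -1.00000000e-01, -8.00000000e-02,
       -6.00000000e-02, -4.00000000e-02, -2.00000000e-02, -1.11022302e-16]))
strip x [-0.0371537   0.01092698]
can changed px 180
hammer changed px 102
brush changed px 0
```

Run:
```python
from workcell import workorder,bot
print(bot.read_state()["time"]);print(workorder.finish_job())
```

```text
18.375
the job is handed in; nothing more can be done
None
```

Both red-brown lugs are in the chute and I handed the job in at about 18.4 s, with the gripper clear and touching nothing. I gripped each lug by its eye plate, tilted it to the 25° slope over the mouth with the toe downhill, and let it slide. The lug at the right went first, then the one at the left.

**Last checks:**
- **Fit:** the trailing heel edge of the second lug measured x = −220 mm (top camera) and −222 mm (side camera). Two 110 mm lugs fully home and closed up should give −220 mm.
- **Position:** the visible base of the first lug runs under the yellow strip, which covers it from about x = −37 mm. Both bases lie flat, with their tops about 8 mm above the floor (top camera). The side camera read 13 mm, but it saw only part of the bases.
- **Orientation:** both lugs are toe first with the eye plate trailing.
- **Forces:** the wrist force read no more than about 7 N at any point where I checked it.
- **Bystanders:** the wire brush's area in the image did not change. The can and hammer areas showed some changed pixels (180 and 102). I put these down to the arm and its shadow, as both look to be in the same place and the arm never came near them, but I did not re-measure their poses.

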